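# Hook the board clamp's return spring back on its post

## Task

The return spring of the board-clamp fixture has come off. Take the spring puller (the square-handled tool with the thin pin) from its hole in the wooden stand, put its pin in the eye at the spring's free end and with it stretch the spring so that its hook catches around the headed anchor post. Leave the spring held by the post and stand the puller back in the hole it came from, without touching the spring with the gripper and without disturbing the nut driver.

Things in the scene. Friction and masses are not known exactly. Their poses are not given: they have to be found in the camera images.
- puller_grip (a point): Spring puller upright in a 28 mm square through-hole of the wooden stand (top 70 mm above table). Black square handle 26 x 26 x 80 mm high; below it a 48 mm round steel flange, 6 mm thick, resting on the stand; then a straight 8 mm steel pin. Point: handle centre; z up, x and y square to its sides. Flange underside 46 mm, pin end 96 mm below it. 0.16 kg. The other tool is 120 mm away along y.
- driver_grip (a point): Bystander: nut driver in the stand's other hole, as tall as the puller but with a round black handle 32 mm in diameter and a thick socket end. Point: centre of its handle, which is 80 mm high (top 156 mm above the table). Leave it alone.
- spring_hook: Free spring end, level 6 mm wire 30 mm above the fixture plate. Origin: centre of its eye, a closed ring 28 mm inside, open above and below; x outward along the spring, z up. Behind the eye a U hook, 26 mm wide inside, bend's inside at x=-23 mm; shank at y=-16 mm back to x=-78; short tip at y=+16 mm, ending at x=-45; mouth towards the pivot. Starts relaxed, swung aside, tip side towards the post.
- anchor_post (a point): Fixed 10 mm steel post with 18 mm head (not the short plain dowels), top 60 mm above table. Point: on its axis at the hook's height, 42 mm; z up, x away from the spring's pivot stud, which is at x=-148 mm. Spring swivels about the pivot; relaxed eye 154 mm from it, stretches 80 mm, 1.6 N + 0.08 N/mm. Eye at x>50 mm: tip passes beyond post from -y; eye at x=28, y=0: post seated in bend.
Not all that is in view belongs to the job. What is shaped like the part that bears puller_grip but blue or yellow is not meant.

How it is judged:
By the outcome, as a careful person would: the job done as asked, in the order asked, and still so for the second after the job is handed in, with the robot touching nothing.
It also fails if it takes over 67 s, if anything falls off the work surface, if the arm or the gripper's body presses on something with over 40 N, if the wrist force passes 120 N, or if a joint passes its speed limit or range.

## Robot

A 6-joint arm with a two-finger parallel gripper is mounted at the origin on the work surface. World frame = base frame: x ahead of the robot, y to its left, z up, the work surface at z = 0. Lengths are in mm, angles in rad, forces in N, time in s.
With the tool pointing down it reaches from about 275 to 1000 mm from the base axis. Payload 8.4 kg.
Tool frame: the origin (TCP) lies midway between the tips of the shut fingers; the grasp point (between the pads) lies 19 mm behind it (r.hold_point_z is the distance from the TCP to the grasp point, in mm); z points along the fingers, x is the direction in which the jaws open and shut, and the axes are right-handed (so a half turn about z gives the same grasp; the last joint's range is limited). The gripper opens to 85 mm and grips with 20 to 120 N. Pads are 22 mm wide; open, the fingers measure 114 mm over their backs; the gripper's body (76 mm by 85 mm) begins 54 mm behind the grasp point. The pads swing forward as they close: fully open they stand 13 mm farther back than shut.
Start: joints at [-1.251, 0.353, 1.633, -0, 1.155, -0.002], TCP at [197.67, -592.92, 231.281] pointing down, gripper open.
Joint ranges: [-2.63, 2.63], [-0.92, 2.1], [0.06, 2.66], [-1.3, 4.44], [0, 2.69], [-3.02, 3.02]. Speed limits (rad/s): [2.22, 2.22, 2.79, 3.14, 3.14, 3.14].

## Interface

Orientations are given as [roll, pitch, yaw] about the fixed x, y, z axes, in that order (R = Rz(yaw) Ry(pitch) Rx(roll)).
In Python, from bench import r gives the robot as it stands. The module is installed in compiled form; this text tells all that it offers.
- The arm moves only by the shell command python3 -m jog 'ROWS' [OPENING]. ROWS is JSON, one flat list of numbers, 6 for each row, row after row: the shift along the world's x, y, z in mm, then the turn, a rotation vector about the world's x, y, z in rad. In form: [dx, dy, dz, rx, ry, rz, dx, dy, dz, rx, ry, rz, ...]. A call has 1 to 20 rows; each row is the pose to reach, as a shift and turn from the pose commanded when the call began; what a row does not reach only later rows make up. A row lasts 1/10 s, in which the tool goes at most 50 mm and 8.59 degrees, less where a joint would pass 70% of its speed; a pose out of reach is approached as far as the arm can. A call with a gripper value outside its range is refused whole. OPENING is the closure, from -1 (fully open) to 1 (shut), set as the call begins (- or left out, the last holds). The fingers move at their own pace and stop on an object; the grip force is fixed at half the most. Time passes only in rows, so rows that repeat a pose let the fingers close. It gives the time, the measured TCP pose, the force and the opening at its end, in the units of the state.
- r.sense(): the state, without advancing time (a new reading comes with each control period).
- r.camera(name): name is "side" or "top"; returns a dict with "frame" (384x512x3 uint8, red, green, blue), "z_map" (384x512 float32, mm along the optical axis (not along the pixel's ray), 0 where there is no reading), "fx", "fy", "cx", "cy" (pixels), "cam_to_world" (4x4, takes a point from camera to world coordinates). Camera axes: x right, y up, looking along -z (the intrinsics and any distortion apply to the point x, -y, -z); pixel columns grow to the right and rows downward; lengths in mm; the calibration is good to about 2 mm. A picture is of the moment at which its call begins.
- r.job_done(): hands the job in, once; it reports no verdict.
The state is a dict: "time": time; "joint_positions": joint angles; "qd": joint speeds; "tau": joint torques, N m; "position": TCP position; "tcp_rot": TCP orientation; "ft_force": force on the tool from outside, world axes, zero at the start; "torque": the same for the moment, N m; "width": opening from 0.0 (shut) to 1.0 (fully open).
Only numpy, scipy, OpenCV 4.12 (cv2) and the standard library are available. Lean on these libraries where they do the work, as an engineer would, in place of code of your own. Each camera call takes 0.05 s, during which the arm holds its last target. There are 200 camera calls.

## Working session

There is one attempt and no reset: what is moved stays moved. The work goes in short steps, Python scripts to look and compute and a shell command to move; the robot and the scene stay as the last step left them, time stands still between calls to the robot, and variables do not carry over. Pictures are saved under pics/ and viewed, about 8 in all and at most 12, crops included, and the job is handed in when it is done.

```bash
mkdir -p pics; cat > h.py <<'E'
import numpy as np,cv2
from bench import r
def snap(n,f):
    c=r.camera(n); np.savez(f'{f}.npz',**c); cv2.imwrite(f'pics/{f}.png',c['frame'][:,:,::-1]); return c
def cloud(c):
    z=np.array(c['z_map'],float); v,u=np.mgrid[:z.shape[0],:z.shape[1]]
    P=np.stack([(u-c['cx'])/c['fx']*z,-(v-c['cy'])/c['fy']*z,-z,np.ones_like(z)],-1)
    return (P@np.array(c['cam_to_world']).T)[...,:3]
def load(f): return dict(np.load(f'{f}.npz'))
E
python3 - <<'E'
from h import *
for n in('top','side'):
    c=snap(n,n+'0'); print(n,c['fx'],c['cx'],c['cy'],np.round(c['cam_to_world'],3).tolist(),[k for k in c])
s=r.sense(); print(s)
a=cv2.imread('pics/top0.png')
E
```

```text
top 355.6094833122885 253.75200175514468 198.25223477325412 [[0.027, 0.986, -0.163, 332.807], [-0.999, 0.03, 0.015, -38.098], [0.02, 0.163, 0.986, 1031.442], [0.0, 0.0, 0.0, 1.0]] ['frame', 'z_map', 'fx', 'fy', 'cx', 'cy', 'cam_to_world']
side 439.2361979333928 242.81793296162925 194.33059373505336 [[-0.76, 0.349, -0.549, -171.096], [-0.65, -0.396, 0.648, 696.59], [0.009, 0.849, 0.528, 729.858], [0.0, 0.0, 0.0, 1.0]] ['frame', 'z_map', 'fx', 'fy', 'cx', 'cy', 'cam_to_world']
{'time': 0.1, 'joint_positions': array([-1.25140599e+00,  3.53555405e-01,  1.63401694e+00,  9.84517535e-06,
        1.15521921e+00, -2.36362330e-03]), 'qd': array([-0.00033307, -0.00082662, -0.00301799,  0.00019827, -0.00151084,
       -0.00134835]), 'tau': array([-7.32512308e-04, -6.06362128e+01, -3.42820466e+01, -7.78689719e-05,
        3.95000505e-03, -3.38120128e-05]), 'position': array([ 197.54107727, -592.53180371,  230.66975377]), 'tcp_rot': array([-3.14158082e+00,  1.19888016e-03, -1.24904634e+00]), 'ft_force': array([ 0.63395685,  0.20029862, -0.03177569]), 'torque': array([ 0.01101188,  0.03996533, -0.02228517]), 'width': 1.0033681970443327}
```

View pics/top0.png

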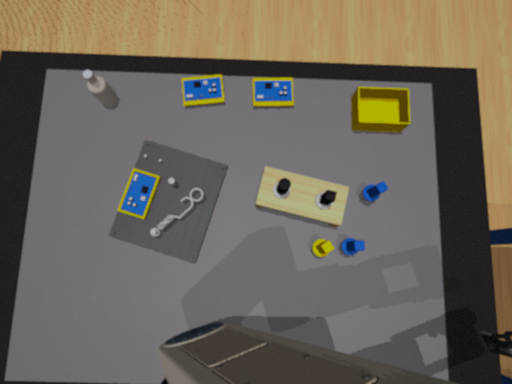

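View pics/side0.png

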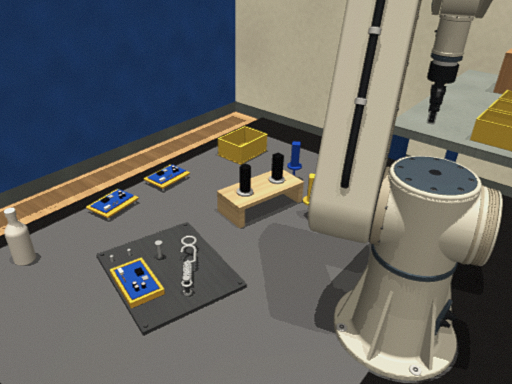

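Top view: the stand holds two black-handled tools at (283,186) and (327,198). The blue ones at (374,192) and (352,246) and the yellow one at (322,248) are distractors. The post is at about (172,182), the eye at (196,195) and the pivot at (155,232). I'll enlarge these.

```bash
python3 - <<'E'
from h import *
t=cv2.imread('pics/top0.png'); s=cv2.imread('pics/side0.png')
R=lambda i,x,y,w,h:cv2.resize(i[y:y+h,x:x+w],(400,300),interpolation=cv2.INTER_CUBIC)
cv2.imwrite('pics/c1.png',np.vstack([np.hstack([R(t,255,165,100,75),R(t,130,165,100,75)]),np.hstack([R(s,215,140,100,75),R(s,130,225,100,75)])]))
for n in('top','side'):
    c=load(n+'0'); P=cloud(c); g=c['frame'].astype(int)
    np.set_printoptions(suppress=True,precision=1)
    boxes={'top':[(255,165,350,225),(160,170,180,190),(110,140,230,260)],'side':[(215,140,310,225),(150,235,170,260),(100,220,245,330)]}[n]
    for i,(x0,y0,x1,y1) in enumerate(boxes):
        p=P[y0:y1,x0:x1].reshape(-1,3); f=g[y0:y1,x0:x1].reshape(-1,3)
        if i==0:
            m=(p[:,2]>90)&(f.max(1)<70)
            q=p[m]; k=(q[:,2]>146)
            lab=cv2.kmeans(q[:,:2].astype(np.float32),2,None,(3,50,.1),5,0)[1].ravel()
            for l in(0,1):
                a=q[lab==l]; tp=a[a[:,2]>a[:,2].max()-5]
                print(n,'tool',len(a),a.min(0),a.max(0),'top',len(tp),tp.mean(0),tp.min(0),tp.max(0))
            w=p[(abs(p[:,2]-70)<5)]; print('stand',len(w),cv2.minAreaRect(w[:,:2].astype(np.float32)))
        if i==1:
            a=p[p[:,2]>50]; print(n,'post',len(a),a.mean(0) if len(a) else p[:,2].max(),)
E
```

```text
top tool 144 [ 501.9 -139.4   92.4] [ 529.5 -111.7  157.9] top 80 [ 516.7 -126.8  155. ] [ 504.  -139.4  153. ] [ 529.5 -114.   157.9]
top tool 155 [ 477.  -255.7   90.8] [ 502.  -229.3  159. ] top 57 [ 491.3 -243.1  155.6] [ 478.8 -255.7  154. ] [ 502. -230.  159.]
stand 2921 ((504.6016845703125, -185.84771728515625), (240.40859985351562, 111.04022216796875), 77.54291534423828)
top post 34 [524.1 166.3 116.1]
side tool 510 [ 164.1 -256.7   90. ] [534.1 120.4 281.7] top 2 [164.7 119.2 279.7] [164.1 117.9 277.7] [165.3 120.4 281.7]
side tool 6 [-171.1  696.6  729.9] [-171.1  696.6  729.9] top 6 [-171.1  696.6  729.9] [-171.1  696.6  729.9] [-171.1  696.6  729.9]
stand 1441 ((577.686767578125, -265.2605285644531), (258.3426818847656, 441.505126953125), 42.23891830444336)
side post 35 [496.6 210.1  96.2]
```

View pics/c1.png

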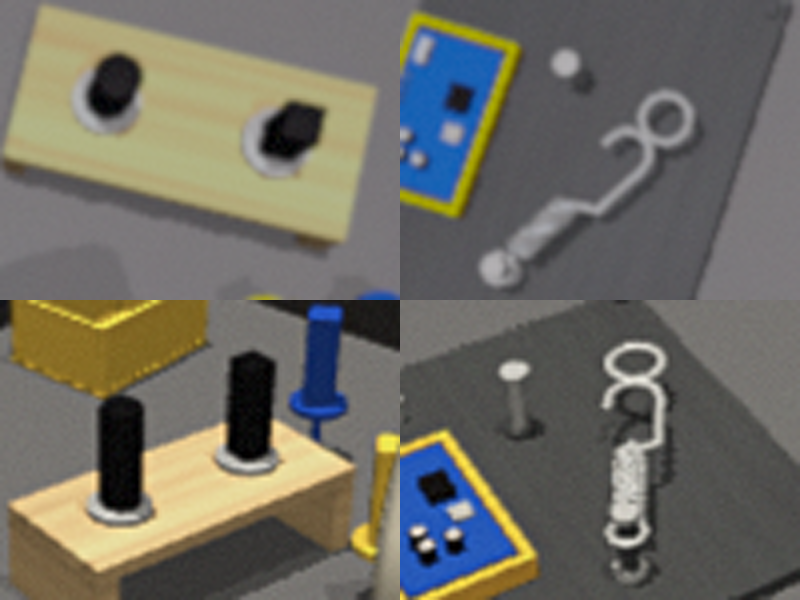

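The left tool (283,186) has a round handle, so it's the driver. The right one (327,198) has a square black handle with a steel flange, so it's the puller, and its spacing from the driver (119 mm) fits. Next I'll locate the post, eye and pivot.

```bash
python3 - <<'E'
from h import *
np.set_printoptions(suppress=True,precision=1)
def ray(c,u,v):
    M=c['cam_to_world']; d=M[:3,:3]@np.array([(u-c['cx'])/c['fx'],-(v-c['cy'])/c['fy'],-1]); return M[:3,3],d
def at(c,u,v,z): o,d=ray(c,u,v); return o+d*(z-o[2])/d[2]
T,S=load('top0'),load('side0')
k=dict(post=((171.25,180.75,60),(158.75,242.5)),eye=((196.25,194.5,42),(188.7,240.5)),pivot=((155,232,50),(188,292)))
for n,((u,v,z),(a,b)) in k.items():
    o,d=ray(T,u,v);p,e=ray(S,a,b)
    A=np.stack([d,-e],1); x=np.linalg.lstsq(A,p-o,rcond=None)[0]
    print(n,'top',at(T,u,v,z),'side',at(S,a,b,z),'tri',o+d*x[0],'gap',np.linalg.norm(o+d*x[0]-p-e*x[1]))
P=cloud(T)
for (u,v) in [(171,181),(155,232),(196,188),(203,194),(189,194),(196,201),(150,220),(200,220)]: print(u,v,P[v,u])
# plate rectangle
g=T['frame'].astype(int); m=((g.max(2)<85)&(abs(P[...,2]-12)<8)); m[:, :100]=0;m[:,240:]=0;m[:135]=0;m[270:]=0
cs,_=cv2.findContours(m.astype(np.uint8),0,1); c=max(cs,key=cv2.contourArea)
print(cv2.minAreaRect(P[m][:,:2].astype(np.float32)), cv2.minAreaRect(c))
E
```

```text
post top [535.7 177.6  60. ] side [534.3 179.8  60. ] tri [536.1 178.   57.9] gap 0.3571888304175672
eye top [502.2 108.9  42. ] side [502.7 110.7  42. ] tri [502.3 109.1  40.9] gap 1.4588243977507869
pivot top [393.1 214.8  50. ] side [364.8 242.8  50. ] tri [395.2 223.2  17.3] gap 4.896810813300112
171 181 [535.4 178.7  57.9]
155 232 [392.7 213.   56.7]
196 188 [521.1 110.9  40. ]
203 194 [509.7  94.2  10.2]
189 194 [502.9 129.3  42.3]
196 201 [483.5 108.5  43. ]
150 220 [429.1 240.8  13.8]
200 220 [433.7  99.   10. ]
((490.0802917480469, 189.2001953125), (255.83348083496094, 290.37451171875), 74.70267486572266) ((192.47515869140625, 207.47239685058594), (6.0950117111206055, 35.30647277832031), 48.012786865234375)
```

Geometry agrees with the text: pivot to post is 147 mm (148 given), pivot to eye about 153 (154), and the post's x axis is at about -14.6°. The puller is at about (491,-243) with yaw -12.3°. I'll move above it.

```bash
python3 -m jog '[293,350,-31,0,0,1.035,293,350,-31,0,0,1.035,293,350,-31,0,0,1.035,293,350,-31,0,0,1.035,293,350,-31,0,0,1.035,293,350,-31,0,0,1.035,293,350,-31,0,0,1.035,293,350,-31,0,0,1.035,293,350,-31,0,0,1.035,293,350,-31,0,0,1.035,293,350,-31,0,0,1.035,293,350,-31,0,0,1.035,293,350,-31,0,0,1.035,293,350,-31,0,0,1.035,293,350,-31,0,0,1.035]' -1; python3 - <<'E'
from h import *
c=snap('side','side1'); s=r.sense(); print(s['time'],s['position'],s['tcp_rot'])
R=lambda i,x,y,w,h:cv2.resize(i[y:y+h,x:x+w],(640,480),interpolation=cv2.INTER_CUBIC)
cv2.imwrite('pics/c2.png',R(cv2.imread('pics/side1.png'),190,80,160,120))
E
```

```text
time: 1.6
position: [490.1, -243.8, 200.4]
tcp_rot: [3.141, -0.0, -0.216]
ft_force: [-0.4, 0.4, 0.4]
width: 0.998
1.65 [ 490.24211233 -243.63344259  200.37760382] [ 3.14153772e+00 -9.88441339e-05 -2.15315103e-01]
```

View pics/c2.png

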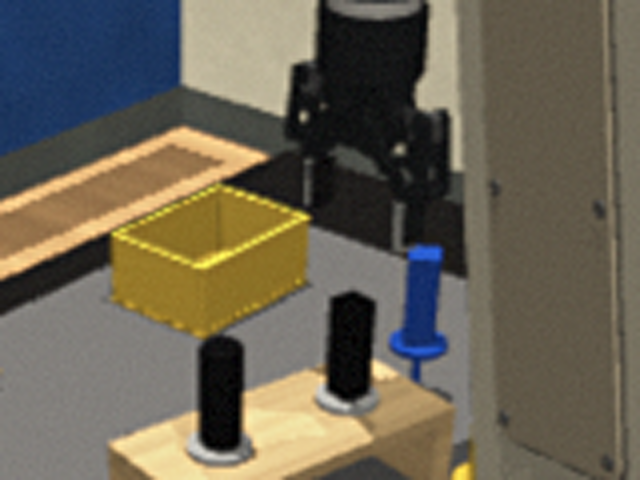

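The open jaws are centred over the square-handled puller at crop (350,345). Descend and grip.

```bash
python3 -m jog '[0,0,-30,0,0,0,0,0,-60,0,0,0,0,0,-85,0,0,0,0,0,-100,0,0,0,0,0,-105,0,0,0,0,0,-105,0,0,0]' -1;  python3 -m jog '[0,0,0,0,0,0,0,0,0,0,0,0,0,0,0,0,0,0,0,0,0,0,0,0,0,0,0,0,0,0,0,0,0,0,0,0,0,0,0,0,0,0,0,0,0,0,0,0,0,0,0,0,0,0]' 1; python3 - <<'E'
from h import *
c=snap('top','top2'); s=r.sense(); print(s['time'],s['position'],s['tcp_rot'],s['torque'])
E
```

```text
time: 2.25
position: [490.3, -243.0, 94.9]
tcp_rot: [-3.141, 0.001, -0.214]
ft_force: [0.0, -0.3, 0.7]
width: 0.994
time: 3.15
position: [491.1, -243.1, 95.9]
tcp_rot: [3.141, -0.001, -0.214]
ft_force: [-0.7, 0.6, 6.3]
width: 0.302
3.2 [ 491.11312506 -243.10714874   95.87183991] [ 3.14135105e+00 -9.55411713e-04 -2.13952861e-01] [ 0.02758671  0.18383007 -0.02743783]
```

Gripped: the width of 25.7 mm fits the 26 mm handle. Lift clear of the driver (pin end above 165 mm), carry it over the eye and stop with the pin end at about 60 mm.

```bash
python3 -m jog '[0,0,15,0,0,0,0,0,40,0,0,0,0,0,75,0,0,0,0,0,110,0,0,0,0,0,140,0,0,0,0,0,158,0,0,0,0,10,160,0,0,0,2,40,160,0,0,0,4,80,160,0,0,0,6,120,160,0,0,0,8,160,160,0,0,0,10,200,160,0,0,0,12,240,160,0,0,0,12,280,160,0,0,0,12,315,160,0,0,0,12,340,155,0,0,0,12,352,130,0,0,0,12,352,95,0,0,0,12,352,60,0,0,0,12,352,45,0,0,0]';  python3 -m jog '[0,0,-5,0,0,0,0,0,-5,0,0,0,0,0,-5,0,0,0]'; python3 - <<'E'
from h import *
c=snap('side','side3'); d=snap('top','top3'); s=r.sense(); print(s['time'],s['position'],s['tcp_rot'],s['torque'])
R=lambda i,x,y,w,h:cv2.resize(i[y:y+h,x:x+w],(400,400),interpolation=cv2.INTER_CUBIC)
cv2.imwrite('pics/c3.png',np.hstack([R(cv2.imread('pics/side3.png'),130,180,100,100),R(cv2.imread('pics/top3.png'),145,140,100,100)]))
E
```

```text
time: 5.2
position: [499.1, 109.2, 135.9]
tcp_rot: [3.139, 0.006, -0.213]
ft_force: [-0.7, -0.5, -0.6]
width: 0.299
time: 5.5
position: [502.9, 109.3, 135.7]
tcp_rot: [-3.141, -0.0, -0.214]
ft_force: [0.8, 0.4, -1.5]
width: 0.297
5.6 [503.30011263 109.26131329 136.241953  ] [-3.14084860e+00 -1.56551216e-03 -2.14094718e-01] [ 0.01305751 -0.05249535  0.01714632]
```

View pics/c3.png

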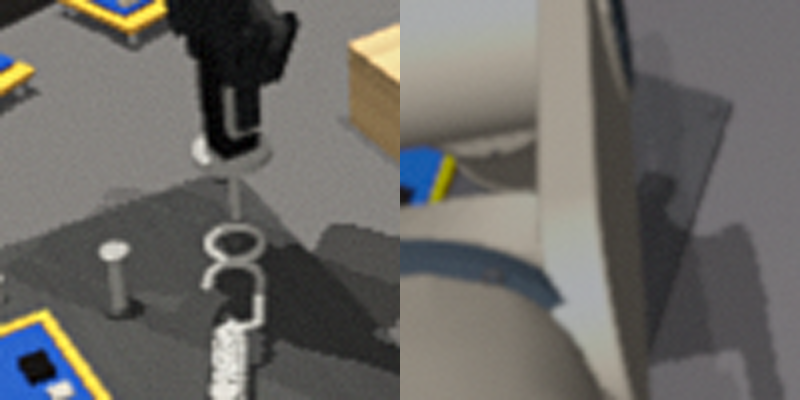

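The side crop shows the thin pin hanging vertically, its end at crop (236,220), just above the eye centre at (235,243). The top view is blocked by the arm. I'll check the projection.

```bash
python3 - <<'E'
from h import *
c=load('side3'); W=np.linalg.inv(c['cam_to_world'])
for p in [(502.7,109.2,60),(502.7,109.2,75),(507.7,109.2,60),(502.7,114.2,60),(502.3,109.3,42)]:
    q=W@np.array([*p,1]); print(p,c['cx']+c['fx']*q[0]/-q[2],c['cy']+c['fy']*q[1]/q[2])
E
```

```text
(502.7, 109.2, 60) 188.723009051498 234.54362503442098
(502.7, 109.2, 75) 188.38875347427677 229.72922957907005
(507.7, 109.2, 60) 187.35010367924474 233.75070990737248
(502.7, 114.2, 60) 187.26610628101696 235.45146223237907
(502.3, 109.3, 42) 189.19832504639322 240.31301153083126
```

Prediction and observation agree within half a pixel. Lower the pin into the eye, then pull partway outward along the spring.

```bash
python3 -m jog '[0,0,-10,0,0,0,0,0,-20,0,0,0,0,0,-30,0,0,0,0,0,-35,0,0,0,0,0,-35,0,0,0,0,0,-35,0,0,0]';  python3 -m jog '[4,-4,0,0,0,0,8,-8,0,0,0,0,13,-12,0,0,0,0,18,-17,0,0,0,0,22,-21,0,0,0,0,22,-21,0,0,0,0,22,-21,0,0,0,0]'; python3 - <<'E'
from h import *
c=snap('side','side4'); s=r.sense(); print(s['time'],s['position'],s['tcp_rot'],s['ft_force'],s['torque'])
R=lambda i,x,y,w,h:cv2.resize(i[y:y+h,x:x+w],(480,480),interpolation=cv2.INTER_CUBIC)
cv2.imwrite('pics/c4.png',R(cv2.imread('pics/side4.png'),130,190,120,120))
E
```

```text
time: 6.2
position: [502.6, 109.1, 100.1]
tcp_rot: [3.141, 0.0, -0.214]
ft_force: [0.5, -0.1, -1.5]
width: 0.301
time: 6.9
position: [524.5, 87.9, 100.2]
tcp_rot: [3.142, 0.001, -0.215]
ft_force: [-2.1, 1.8, -1.0]
width: 0.296
6.95 [524.36526521  88.07716043 100.17838395] [ 3.14154868e+00  5.69258415e-04 -2.14297026e-01] [-3.27895109  2.32732495 -0.95876622] [0.5692899  0.5691374  0.00837873]
```

View pics/c4.png

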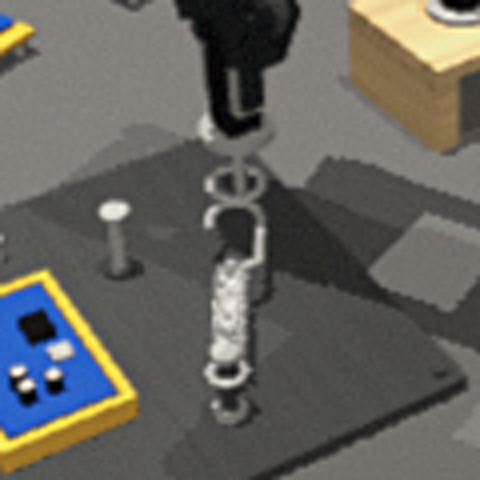

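The pin is in the eye at crop (238,180), and a reaction of about 3.5 N points towards the pivot. Finish the stretch and swing along the arc until the hook is beyond the post.

```bash
python3 -m jog '[7,-7,0,0,0,0,14,-13,0,0,0,0,21,-20,0,0,0,0,27,-26,0,0,0,0,27,-26,0,0,0,0,33,-19,0,0,0,0,39,-12,0,0,0,0,45,-4,0,0,0,0,51,4,0,0,0,0,56,12,0,0,0,0,61,20,0,0,0,0,65,28,0,0,0,0,69,36,0,0,0,0,73,44,0,0,0,0,76,53,0,0,0,0,79,62,0,0,0,0,82,71,0,0,0,0,82,71,0,0,0,0,82,71,0,0,0,0]'; python3 - <<'E'
from h import *
c=snap('side','side5'); s=r.sense(); print(s['time'],s['position'],s['tcp_rot'],s['ft_force'],s['torque'])
R=lambda i,x,y,w,h:cv2.resize(i[y:y+h,x:x+w],(480,480),interpolation=cv2.INTER_CUBIC)
cv2.imwrite('pics/c5.png',R(cv2.imread('pics/side5.png'),110,190,120,120))
E
```

```text
time: 8.85
position: [605.5, 159.1, 99.7]
tcp_rot: [3.14, 0.003, -0.214]
ft_force: [-6.8, 2.0, 0.1]
width: 0.299
8.9 [605.46874373 159.00438236  99.67925462] [ 3.14036113e+00  2.54467738e-03 -2.13724306e-01] [-6.03631075  1.3691962  -1.33890684] [0.3927709  1.25591894 0.01724112]
```

View pics/c5.png

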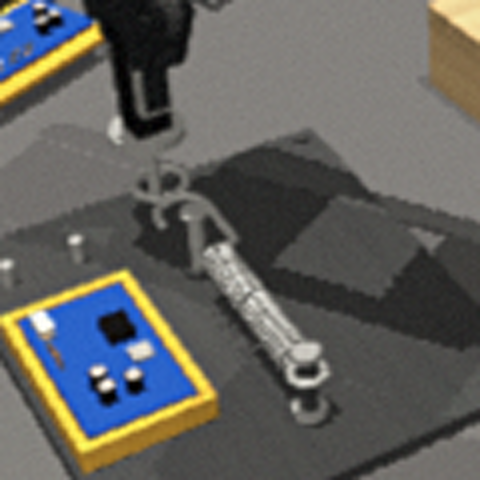

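The post (crop 193,215) lies between the hook's tip (158,222) and shank (235,240), with 6.2 N of pull. Now ease inward 44 mm to seat the hook and centre the pin in the eye.

```bash
python3 -m jog '[-5,1,0,0,0,0,-10,3,0,0,0,0,-15,4,0,0,0,0,-20,5,0,0,0,0,-25,6,0,0,0,0,-30,8,0,0,0,0,-34,9,0,0,0,0,-38,10,0,0,0,0,-42,11,0,0,0,0,-42,11,0,0,0,0,-42,11,0,0,0,0]'; python3 - <<'E'
from h import *
c=snap('side','side6'); s=r.sense(); print(s['time'],s['position'],s['tcp_rot'],s['ft_force'],s['torque'])
R=lambda i,x,y,w,h:cv2.resize(i[y:y+h,x:x+w],(480,480),interpolation=cv2.INTER_CUBIC)
cv2.imwrite('pics/c6.png',R(cv2.imread('pics/side6.png'),110,190,120,120))
E
```

```text
time: 10.0
position: [565.0, 170.1, 100.5]
tcp_rot: [-3.141, -0.001, -0.214]
ft_force: [0.3, -0.0, -1.5]
width: 0.3
10.05 [565.05023107 170.0723592  100.41510604] [-3.14136782e+00 -6.10928885e-04 -2.14040949e-01] [-0.99417057 -0.14951786 -1.70616654] [0.01399535 0.02773129 0.02119216]
```

View pics/c6.png

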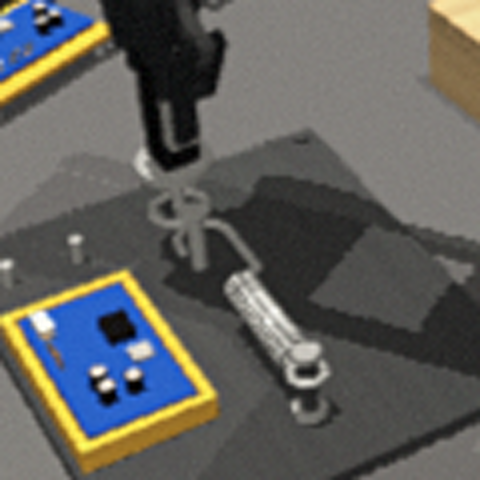

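The hook is seated and the pin is unloaded (about 0 N sideways). Lift straight up.

```bash
python3 -m jog '[0,0,8,0,0,0,0,0,16,0,0,0,0,0,24,0,0,0,0,0,32,0,0,0,0,0,40,0,0,0,0,0,50,0,0,0,0,0,70,0,0,0,0,0,100,0,0,0,0,0,130,0,0,0,0,0,155,0,0,0,0,0,155,0,0,0]'; python3 -m jog '[-2,-15,0,0,0,0,-9,-50,0,0,0,0,-16,-90,0,0,0,0,-23,-130,0,0,0,0,-30,-170,0,0,0,0,-38,-210,0,0,0,0,-45,-250,0,0,0,0,-53,-290,0,0,0,0,-60,-330,0,0,0,0,-67,-370,0,0,0,0,-72,-400,0,0,0,0,-74,-413,0,0,0,0,-74,-413,0,0,0,0,-74,-413,0,0,0,0,-74,-413,-30,0,0,0,-74,-413,-60,0,0,0,-74,-413,-80,0,0,0,-74,-413,-85,0,0,0,-74,-413,-85,0,0,0,-74,-413,-85,0,0,0]'; python3 - <<'E'
from h import *
c=snap('side','side7'); s=r.sense(); print(s['time'],s['position'],s['tcp_rot'],s['ft_force'],s['torque'])
R=lambda i,x,y,w,h:cv2.resize(i[y:y+h,x:x+w],(400,400),interpolation=cv2.INTER_CUBIC)
g=cv2.imread('pics/side7.png')
cv2.imwrite('pics/c7.png',np.hstack([R(g,110,190,120,120),R(g,205,110,110,110)]))
E
```

```text
time: 11.15
position: [566.6, 170.7, 259.6]
tcp_rot: [-3.138, -0.006, -0.214]
ft_force: [0.1, 0.8, -1.3]
width: 0.295
time: 13.15
position: [491.5, -242.6, 171.3]
tcp_rot: [3.141, -0.001, -0.213]
ft_force: [0.2, 0.3, -1.6]
width: 0.303
13.2 [ 491.57062378 -242.87525697  171.54862056] [ 3.14114255e+00 -1.88346978e-03 -2.13371270e-01] [ 0.16412023 -1.06140737 -1.28353601] [ 0.00717739  0.01283798 -0.02655965]
```

View pics/c7.png

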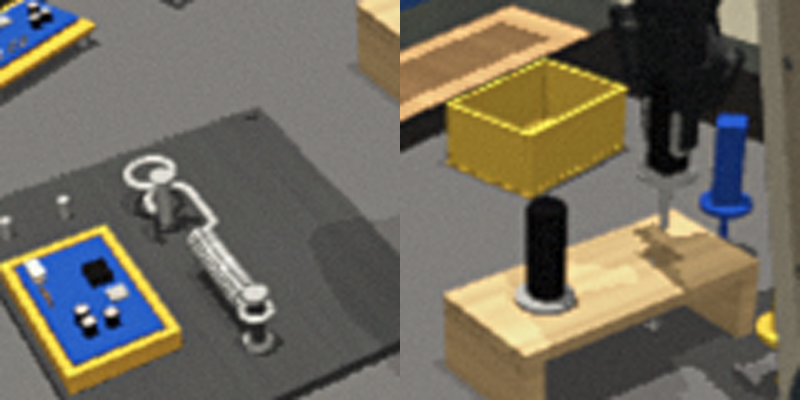

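The left side shows the spring held on the post. The right shows the pin end at (667,228), above its original hole, with the driver undisturbed. Lower it slowly.

```bash
python3 -m jog '[0,0,-10,0,0,0,0,0,-20,0,0,0,0,0,-30,0,0,0,0,0,-40,0,0,0,0,0,-50,0,0,0,0,0,-58,0,0,0,0,0,-64,0,0,0,0,0,-68,0,0,0,0,0,-71,0,0,0,0,0,-73,0,0,0,0,0,-74,0,0,0,0,0,-74,0,0,0,0,0,-74,0,0,0]'
```

```text
time: 14.5
position: [490.8, -243.0, 96.5]
tcp_rot: [3.141, -0.0, -0.214]
ft_force: [0.1, -0.8, -1.4]
width: 0.301
```

Not in contact yet: the full weight is still carried. Step down a little more.

```bash
python3 -m jog '[0,0,-0.5,0,0,0,0,0,-1,0,0,0,0,0,-1,0,0,0,0,0,-1,0,0,0]'; python3 -m jog '[0,0,-0.5,0,0,0,0,0,-0.5,0,0,0,0,0,-0.5,0,0,0]'
```

```text
time: 14.9
position: [490.9, -243.0, 95.9]
tcp_rot: [3.141, -0.0, -0.214]
ft_force: [-0.7, 0.5, 4.1]
width: 0.297
time: 15.2
position: [490.9, -243.0, 95.9]
tcp_rot: [3.141, -0.001, -0.214]
ft_force: [-3.3, 1.7, 11.0]
width: 0.301
```

The flange is seated (upward contact force, same height as at the grasp). Release and retreat.

```bash
python3 -m jog '[0,0,0.5,0,0,0,0,0,0.5,0,0,0,0,0,0.5,0,0,0]'; python3 -m jog '[0,0,0,0,0,0,0,0,0,0,0,0,0,0,0,0,0,0,0,0,0,0,0,0,0,0,0,0,0,0,0,0,0,0,0,0,0,0,0,0,0,0,0,0,0,0,0,0]' -1; python3 -m jog '[0,0,10,0,0,0,0,0,25,0,0,0,0,0,45,0,0,0,0,0,70,0,0,0,0,0,100,0,0,0,0,0,130,0,0,0,0,0,150,0,0,0,-20,-30,150,0,0,0,-50,-70,150,0,0,0,-80,-110,150,0,0,0,-110,-150,150,0,0,0,-140,-190,150,0,0,0,-150,-220,150,0,0,0,-150,-220,150,0,0,0,-150,-220,150,0,0,0,-150,-220,150,0,0,0]'; python3 - <<'E'
from h import *
c=snap('side','side8'); d=snap('top','top8')
s=r.sense(); print(s['time'],s['position'],s['ft_force'])
R=lambda i,x,y,w,h:cv2.resize(i[y:y+h,x:x+w],(400,300),interpolation=cv2.INTER_CUBIC)
t=cv2.imread('pics/top8.png'); g=cv2.imread('pics/side8.png')
cv2.imwrite('pics/c8.png',np.vstack([np.hstack([R(t,255,165,100,75),R(t,130,165,100,75)]),np.hstack([R(g,215,140,100,75),R(g,110,220,100,75)])]))
E
```

```text
time: 15.5
position: [490.9, -243.0, 95.9]
tcp_rot: [3.141, -0.0, -0.214]
ft_force: [-2.2, 1.4, 7.2]
width: 0.297
time: 16.3
position: [490.6, -242.9, 95.3]
tcp_rot: [-3.142, 0.0, -0.214]
ft_force: [0.2, -0.0, 0.1]
width: 0.999
time: 17.9
position: [341.0, -462.1, 245.5]
tcp_rot: [-3.141, -0.0, -0.214]
ft_force: [0.7, 0.5, -0.9]
width: 1.003
18.0 [ 341.26610299 -461.89913229  245.4946653 ] [ 0.15139059 -0.1423742  -0.09424401]
```

View pics/c8.png

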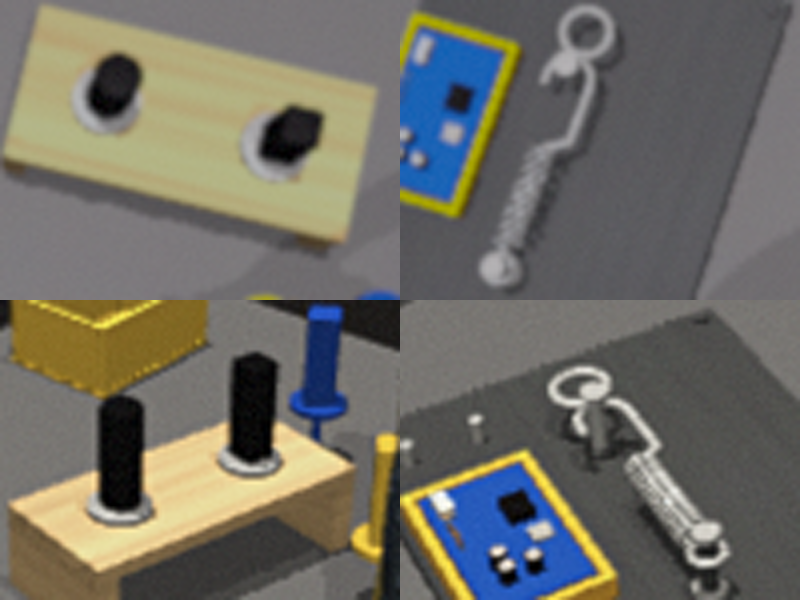

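The puller stands in its own hole, the driver is unmoved, and the hook is around the post with the spring stretched in line. Hand in.

```bash
python3 -c "
from bench import r
print(r.job_done())"
```

```text
the job is handed in; nothing more can be done
None
```

The spring is hooked on the anchor post and the puller is back in the hole it came from. I handed the job in at about 18 s of the 67 s allowed.

I put the puller's pin in the spring's eye, stretched the spring with a pull of about 6 N, and swung the hook past the post. I then eased it back until the pin carried no load and lifted the pin straight out.

- **Spring:** in the last top and side pictures the hook is around the headed post and the spring is stretched in line with it.
- **Puller:** the flange sits on the stand at the same height as when I gripped it.
- **Nut driver:** it looks unmoved in the pictures.
- **Gripper and forces:** the gripper never touched the spring. It ended open, well clear of everything, with about 0 N on it. The highest wrist force I read was about 12 N, when pressing the puller back into place.

None of the checks failed or disagreed. The one thing I could not see was the top view of the pin going into the eye, because the arm blocked it. I relied on the side view there, which matched the predicted position to half a pixel.

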